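Hook the long oil-sample case shut

ROBOT

A 6-joint arm with a two-finger parallel gripper is mounted at the origin on the work surface. World frame = base frame: x ahead of the robot, y to its left, z up, the work surface at z = 0. Lengths are in mm, angles in degrees, forces in N, time in s.
With the tool pointing down it reaches from about 300 to 850 mm from the base axis. Payload 4.2 kg.
Tool frame: the origin (TCP) lies at the very end of the fingers, on their centre line; the grasp point (between the pads) lies 19 mm behind it; z points along the fingers, y is the line along which they close (so a half turn about z gives the same grasp; the last joint's range is limited). The gripper opens to 91 mm and grips with 3 to 60 N. Pads are 32 mm wide; open, the fingers measure 118 mm over their backs; the gripper's body (76 mm by 178 mm) begins 60 mm behind the grasp point.
Start: joints at [-74.141, 18.312, 89.639, -0, 72.044, -1.146], TCP at [168.168, -549.875, 213.976] pointing down, gripper open.
Joint ranges: [-177.97, 177.97], [-48.28, 115.42], [12.27, 149.76], [-77.06, 257.06], [2.81, 150.46], [-146.56, 146.56]. Speed limits (degrees/s): [147.25, 147.25, 180, 180, 180, 180].

INTERFACE

Orientations are given as [roll, pitch, yaw] about the fixed x, y, z axes, in that order (R = Rz(yaw) Ry(pitch) Rx(roll)).
In Python, from workcell import env gives the robot as it stands.
- The arm moves only by the shell command python3 -m pendant 'ROWS' [FORCE]. ROWS is a JSON object of lists of equal length, an entry for each row: "translation": the shift along the tool's x, y, z in mm, a list of three; "roll": the turn about the tool's z in rad; "hand": the closure in counts, from 0 (fully open) to 255 (shut). In form: {"translation": [[dx, dy, dz], ...], "roll": [roll, ...], "hand": [hand, ...]}. A call has exactly 8 rows; each row shifts and turns the commanded pose from where the row before left it, along the tool's axes as they then stand; what a row does not reach is not made up. A row lasts 1/12 s, in which the tool goes at most 41.7 mm and 7.16 degrees, less where a joint would pass 70% of its speed; a pose out of reach is approached as far as the arm can. A call with a gripper value outside its range is refused whole. The fingers move at their own pace and stop on an object; FORCE is the grip in N (left out, the last holds). Time passes only in rows, so rows that do not move let the fingers close, or fill a call up. It gives the time, the measured TCP pose, the force, the opening and the grip force at its end, in the units of the state.
- env.state(): the state, without advancing time (a new reading comes with each control period).
- env.grab_frame(name): name is "scene" or "top" or "wrist"; returns a dict with "frame" (480x640x3 uint8, red, green, blue), "z_map" (480x640 float32, mm along the optical axis (not along the pixel's ray), 0 where there is no reading), "fx", "fy", "cx", "cy" (pixels), "pose" (4x4, takes a point from camera to world coordinates). Camera axes: x right, y down, z forward; pixel columns grow to the right and rows downward; lengths in mm; the calibration is good to about 2 mm. A picture is of the moment at which its call begins.
- env.job_done(): hands the job in; it is judged then, once.
Trained networks look in a picture, given as the dict that the camera call returned (one of the last four; its "shot" number tells which), for a name from the list of things; names that differ only in an ending like _2 or _b are one class to them, and where a whole thing is asked for, a point or a joint stands for the part that bears it (a point fixed in the world has none). Each returns a list of dicts, best first, with "score" (0 to 1); they miss things now and then, are a little off and sometimes report something else, mostly with a low value. They report only what shows in the picture. A call takes as long as a camera call.
- env.recognise(picture, label): "rect" ([centre column, centre row, width, height] in pixels, round what is visible of it).
- env.regions_of(picture, label): "pixels" (480x640 bool, what is visible of it) and "rect" ([centre column, centre row, width, height] in pixels, round what is visible of it).
The state is a dict: "time_s": time; "qpos": joint angles; "qvel": joint speeds; "effort": joint torques, N m; "ee_pos": TCP position; "ee_rot": TCP orientation; "force": force on the tool from outside, world axes, zero at the start; "torque": the same for the moment, N m; "gripper_width": finger opening in mm; "gripper_force": force on a finger pad.
Only numpy, scipy, OpenCV 4.12 (cv2) and the standard library are available. Lean on these libraries where they do the work, as an engineer would, in place of code of your own. Each camera call takes 0.05 s, during which the arm holds its last target. There are 200 camera calls.

TASK

The long wooden sample case is packed and ready to be carried out: swing the steel hook on its lid round until it sits fully home on its stud, then let go of it. Leave the hook of the small square chest where it is.

Things in the scene. Friction and masses are not known exactly. Their poses are not given: they have to be found in the camera images.
- case: Long wooden case (the other is a square chest), fixed: 190 (own x) x 320 (own y) x 75 mm high, turned up to 0.5 rad either way. Origin: centre of underside, z up. Two shut lid leaves meet at x = 0. Hook pivot (upright) at (-45, 0) mm; its catch, a steel stud with an 18 mm head, at (45, -9), top at z = 89. A loose vial 26 mm wide, 55 tall stands on the lid near (40, -125).
- hook (a joint): Hook of the long case: steel bar 10 mm wide, 3 to 8 mm above the lid, 102 mm long from its pivot, ending in two tines that straddle the stud. Rad: 0 = closed, bar along the case's own +x, firm stop on the stud; grows anticlockwise seen from above, opening to own +y, 1.75 at most. Starts at 0.9 to 1.6. Light friction (about 1 N at the knob); stays where left, no spring.
- hook_knob (a point): Centre of the top of the finger knob on the long case's hook: upright steel cylinder 14 mm wide, 30 mm tall, standing on the bar 55 mm from the pivot. This point is 38 mm above the lid, 113 mm above the table. May be pinched or pushed. Axes turn with the hook: x from pivot to tines, z up.
- chest_hook_knob (a point): The same point on the like knob and hook of the small square chest (170 x 170 x 105 mm high), 143 mm above the table: open too, to be left as it is.

How it is judged:
By the outcome, as a careful person would: the job done as asked, in the order asked, and still so for the second after the job is handed in, with the robot touching nothing.
It also fails if it takes over 35 s, if anything falls off the work surface, if the arm or the gripper's body presses on something with over 40 N, if the wrist force passes 120 N, or if a joint passes its speed limit or range.

## Working session

There is one attempt and no reset: what is moved stays moved. The work goes in short steps, Python scripts to look and compute and a shell command to move; the robot and the scene stay as the last step left them, time stands still between calls to the robot, and variables do not carry over. Pictures are saved under pics/ and viewed, at most 10 in all, crops included, and the job is handed in when it is done.

```bash
mkdir -p pics
cat > h.py <<'E'
import numpy as np, cv2
from workcell import env
def world(p,m=None,uv=None):
    z=p["z_map"]
    if m is not None: v,u=np.nonzero(m&(z>0))
    else: u,v=np.array(uv).T
    d=z[v,u]; P=np.c_[(u-p["cx"])*d/p["fx"],(v-p["cy"])*d/p["fy"],d]
    return P@p["pose"][:3,:3].T+p["pose"][:3,3]
E
python3 - <<'E'
from h import *
s=env.state();print(s["time_s"],s["ee_pos"],s["ee_rot"])
for n in ["top","scene"]:
    p=env.grab_frame(n);cv2.imwrite(f"pics/{n}0.png",p["frame"][...,::-1])
    print(n,p["pose"].round(2).tolist(),p["fx"])
    for l in ["case","hook","hook_knob","chest_hook_knob"]:
        for r in env.regions_of(p,l)[:4]:
            P=world(p,r["pixels"])
            if len(P)==0: continue
            t=P[P[:,2]>np.percentile(P[:,2],95)-5]
            print(l,round(r["score"],2),np.round(r["rect"]),len(P),"med",np.median(P,0).round(),"top",t.mean(0).round(1), "minmax",np.percentile(P,[2,98],0).round().tolist())
E
```

```text
0.0 [ 168.04746609 -549.38279606  213.12078398] [-1.79900656e+02 -2.46079336e-03  1.70078904e+01]
top [[-0.08, -0.98, 0.21, 414.11], [-1.0, 0.08, -0.01, 7.82], [-0.01, -0.21, -0.98, 779.49], [0.0, 0.0, 0.0, 1.0]] 467.6117088447633
hook 0.66 [433. 250.  70.  41.] 737 med [ 537. -165.   83.] top [ 535.  -166.3  112. ] minmax [[517.0, -225.0, 75.0], [565.0, -118.0, 113.0]]
hook_knob 0.68 [430. 248.  73.  45.] 684 med [ 538. -164.   83.] top [ 535.  -166.4  112. ] minmax [[516.0, -224.0, 77.0], [565.0, -118.0, 113.0]]
chest_hook_knob 0.98 [136. 318.  82.  24.] 889 med [469. 272. 113.] top [467.  276.4 142. ] minmax [[461.0, 215.0, 1.0], [489.0, 356.0, 143.0]]
scene [[-0.52, 0.69, -0.5, 1034.72], [0.86, 0.41, -0.32, 310.99], [-0.01, -0.59, -0.8, 949.28], [0.0, 0.0, 0.0, 1.0]] 609.6529545495914
case 0.72 [201. 258. 203. 112.] 19539 med [ 616. -180.   73.] top [ 602.3 -192.4   74.8] minmax [[474.0, -347.0, 6.0], [744.0, -29.0, 82.0]]
hook 0.78 [230. 223.  64.  31.] 597 med [ 540. -166.   82.] top [ 537.1 -168.2  110.3] minmax [[514.0, -225.0, 72.0], [567.0, -120.0, 112.0]]
hook_knob 0.85 [230. 223.  61.  29.] 548 med [ 541. -168.   82.] top [ 537.1 -168.2  110.3] minmax [[514.0, -225.0, 74.0], [567.0, -121.0, 112.0]]
chest_hook_knob 0.66 [480. 295.  65.  44.] 769 med [472. 273. 112.] top [470.3 275.1 140.6] minmax [[402.0, 214.0, -0.0], [488.0, 322.0, 142.0]]
```

View pics/top0.png

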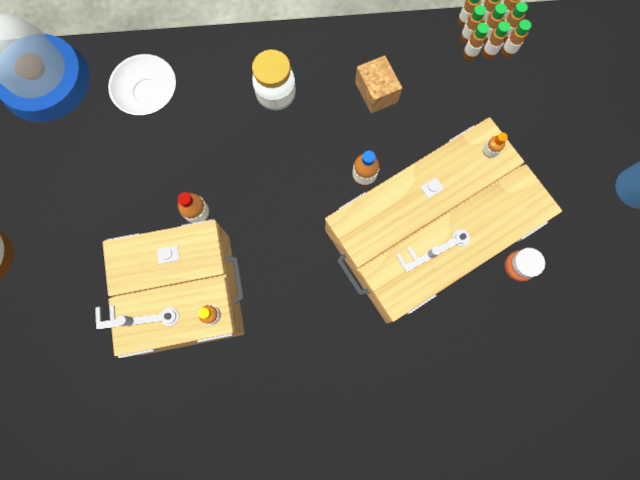

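View pics/scene0.png

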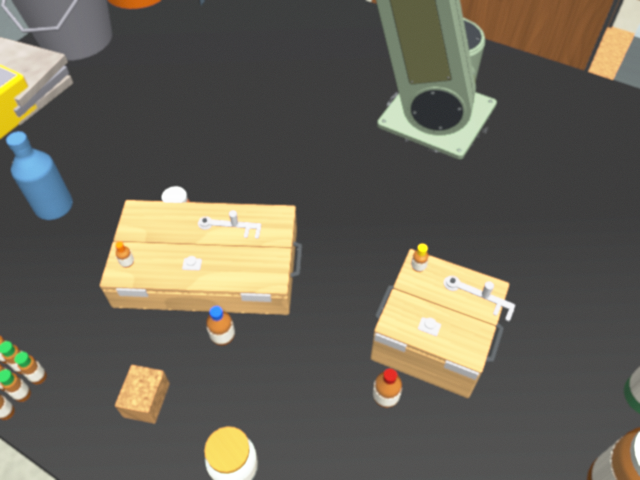

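The top picture shows the long case at right: pivot at about (462,237), knob (436,250), tines (405,262), stud (432,187) and vial (496,145). The knob point measures z≈112, as it should. Next I get the pivot and stud positions and the case yaw.

Run:
```python
from h import *
p=env.grab_frame("top")
z=p["z_map"]
P=world(p,uv=[(462,237),(432,187),(405,262),(496,138)]);print(P.round(1))
# lid plane: all pixels at lid height within the right region
W=world(p,np.ones_like(z,bool)&(z>0)); 
k=(abs(W[:,2]-75)<5)&(W[:,0]>430)&(W[:,0]<780)&(W[:,1]<0)&(W[:,1]>-380)
q=W[k][:,:2].astype(np.float32)
print(W[k][:,2].mean())
# keep the biggest blob
im=np.zeros((500,500),np.uint8)
for a in q: im[int(a[0]-400),int(a[1]+450)]=255
im=cv2.morphologyEx(cv2.dilate(im,np.ones((5,5))),cv2.MORPH_OPEN,np.ones((25,25)))
c=max(cv2.findContours(im,0,2)[0],key=cv2.contourArea)
r=cv2.minAreaRect(c);print("rect y-450,x+400:",r, "centre",r[0][1]+400,r[0][0]-450)
c0=np.array([r[0][1]+400,r[0][0]-450])
b=cv2.boxPoints(r);b=np.c_[b[:,1]+400,b[:,0]-450];print(b.round())
e=[b[1]-b[0],b[2]-b[1]];L=max(e,key=np.linalg.norm);S=min(e,key=np.linalg.norm)
yl=L/np.linalg.norm(L); yl=yl*np.sign(yl[1]); xl=np.array([yl[1],-yl[0]])
yaw=np.arctan2(xl[1],xl[0]);print("yaw",yaw,np.degrees(yaw))
for n,w in [("pivot",(-45,0)),("stud",(45,-9)),("vial",(40,-125))]: print(n,(c0+xl*w[0]+yl*w[1]).round(1))
pv=c0-45*xl; k=np.array([536,-167.2])-pv;print("knob r",np.linalg.norm(k),"ang",np.arctan2(k[1],k[0])-yaw,"closed knob",pv+55*xl)
```

```text
[[ 556.6 -215.6   89.8]
 [ 639.3 -180.8   88.6]
 [ 527.4 -128.2   75.7]
 [ 697.4 -277.   123. ]]
74.66995562982446
rect y-450,x+400: ((253.50450134277344, 197.45281982421875), (198.85829162597656, 326.6798095703125), 61.75026321411133) centre 597.4528198242188 -196.49549865722656
[[ 587. -387.]
 [ 433. -100.]
 [ 608.   -6.]
 [ 762. -293.]]
yaw 0.49305096 28.249737
pivot [ 557.8 -217.8]
stud [ 641.4 -183.1]
vial [ 691.9 -287.7]
knob r 55.09641789031474 ang 1.484792404861246 closed knob [ 606.26174927 -191.76234245]
```

Yaw is 28.2°, the pivot radius to the knob is 55.1 mm as it should be, and the hook angle is 1.485 rad. I'll travel above the knob, then turn.

```bash
python3 -m pendant '{"translation":[[29,-16.1,0],[29,-16.1,0],[29,-16.1,0],[29,-16.1,0],[29,-16.1,0],[29,-16.1,0],[29,-16.1,0],[29,-16.1,0]],"roll":[0,0,0,0,0,0,0,0],"hand":[120,120,120,120,120,120,120,120]}' 20
python3 -m pendant '{"translation":[[29,-16.1,0],[29,-16.1,0],[29,-16.1,0],[29,-16.1,0],[29,-16.1,0],[29,-16.1,0],[29,-16.1,0],[29,-16.1,0]],"roll":[0,0,0,0,0,0,0,0],"hand":[120,120,120,120,120,120,120,120]}'
python3 -m pendant '{"translation":[[0,0,0],[0,0,0],[0,0,0],[0,0,0],[0,0,0],[0,0,0],[0,0,0],[0,0,0]],"roll":[-0.12,-0.12,-0.12,-0.12,-0.12,-0.12,-0.12,-0.12],"hand":[120,120,120,120,120,120,120,120]}'
python3 -m pendant '{"translation":[[0,0,0],[0,0,0],[0,0,0],[0,0,0],[0,0,0],[0,0,0],[0,0,0],[0,0,0]],"roll":[-0.12,-0.12,-0.12,-0.12,-0.12,-0.12,0,0],"hand":[120,120,120,120,120,120,120,120]}'
python3 - <<'E'
from h import *
p=env.grab_frame("wrist");cv2.imwrite("pics/w1.png",p["frame"][...,::-1])
s=env.state();print(s["ee_pos"],s["ee_rot"],s["gripper_width"],s["force"])
for l in ["hook","hook_knob"]:
    for r in env.regions_of(p,l)[:3]:
        P=world(p,r["pixels"])
        if len(P)==0: continue
        t=P[(P[:,2]>108)&(P[:,2]<118)];b=P[(P[:,2]>76)&(P[:,2]<86)]
        print(l,r["score"],r["rect"],len(t),t.mean(0).round(1),"ctr",((t.min(0)+t.max(0))/2).round(1),np.percentile(P[:,2],[5,50,98]).round())
E
```

```text
time_s: 1.22
ee_pos: [353.3, -357.6, 214.2]
ee_rot: [180.0, -0.0, 17.0]
force: [0.7, -0.5, -0.3]
gripper_width: 48.7
gripper_force: 0.0
time_s: 1.88
ee_pos: [537.5, -166.4, 214.1]
ee_rot: [180.0, -0.0, 17.0]
force: [-0.2, -1.2, 0.1]
gripper_width: 48.2
gripper_force: 0.0
time_s: 2.55
ee_pos: [536.6, -167.8, 214.0]
ee_rot: [180.0, 0.0, 72.4]
force: [0.1, 0.1, 0.8]
gripper_width: 48.9
gripper_force: 0.0
time_s: 3.22
ee_pos: [536.6, -167.8, 214.0]
ee_rot: [180.0, 0.0, 113.1]
force: [0.2, -0.8, -0.1]
gripper_width: 48.1
gripper_force: 0.0
[ 536.54667897 -167.84094064  214.00020797] [1.79996480e+02 8.12836901e-03 1.13098271e+02] 48.39478608865154 [0.03877445 0.06762295 0.04023904]
hook 0.71 [333.6, 243.1, 40.4, 134.1] 251 [ 535.9 -167.6  112.6] ctr [ 535.9 -168.1  111.8] [ 80.  83. 113.]
hook_knob 0.94 [336.2, 240.2, 38.6, 128.9] 255 [ 535.8 -167.7  112.6] ctr [ 535.9 -168.1  111.8] [ 82.  83. 113.]
```

View pics/w1.png

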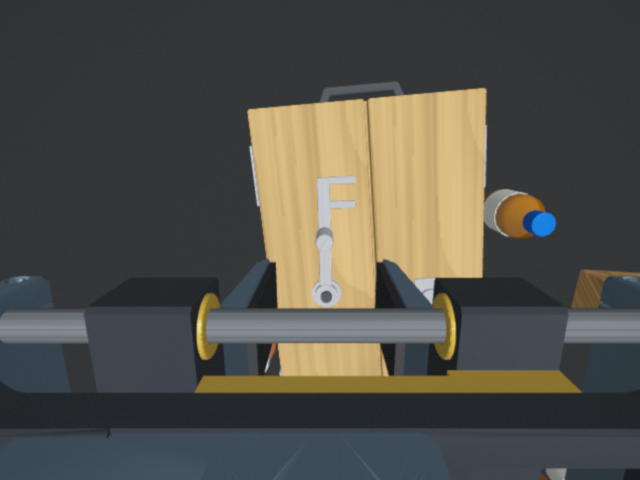

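The wrist view shows the bar upright in the image and the knob at (324,240), centred between the fingers. Measured knob: (535.9, -168.0), z 112.6. I'll descend and pinch lightly.

```bash
python3 -m pendant '{"translation":[[0,0,20],[0,0,20],[0,0,20],[0,0,20],[0,0,20],[0,0,15],[0,0,7],[0,0,0]],"roll":[0,0,0,0,0,0,0,0],"hand":[120,120,120,120,120,120,120,120]}' 10
python3 -m pendant '{"translation":[[0,0,0],[0,0,0],[0,0,0],[0,0,0],[0,0,0],[0,0,0],[0,0,0],[0,0,0]],"roll":[0,0,0,0,0,0,0,0],"hand":[235,235,235,235,235,235,235,235]}' 10
```

```text
time_s: 4.03
ee_pos: [535.5, -167.5, 90.4]
ee_rot: [-179.9, -0.1, 113.2]
force: [-0.2, -0.4, -0.5]
gripper_width: 48.4
gripper_force: 0.0
time_s: 4.7
ee_pos: [536.6, -167.9, 92.5]
ee_rot: [180.0, 0.0, 113.3]
force: [-0.5, -0.2, 3.7]
gripper_width: 13.3
gripper_force: 10.0
```

Pinched (13.3 mm against a 14 mm knob). Now I swing along the arc.

```bash
python3 -m pendant '{"translation":[[-0.2,5.5,0],[-0.2,5.5,0],[-0.2,5.5,0],[-0.2,5.5,0],[-0.2,5.5,0],[-0.2,5.5,0],[-0.2,5.5,0],[0,0,0]],"roll":[0.1,0.1,0.1,0.1,0.1,0.1,0.1,0],"hand":[235,235,235,235,235,235,235,235]}'
python3 - <<'E'
from h import *
s=env.state();k=s["ee_pos"][:2]-np.array([557,-217.]);print(np.hypot(*k),np.degrees(np.arctan2(k[1],k[0]))-28.25,s["ee_rot"],s["force"])
E
```

```text
time_s: 5.37
ee_pos: [575.4, -165.9, 92.4]
ee_rot: [179.9, 0.0, 73.1]
force: [-0.7, -1.2, 4.3]
gripper_width: 13.7
gripper_force: 10.0
54.265212431935815 41.94870045825091 [1.79881862e+02 4.63641846e-02 7.30714045e+01] [-0.73499237 -1.24142428  4.29684036]
```

```bash
python3 -m pendant '{"translation":[[-0.2,5.5,0],[-0.2,5.5,0],[-0.2,5.5,0],[-0.2,5.5,0],[-0.2,5.5,0],[-0.2,5.5,0],[-0.2,5.5,0],[0,0,0]],"roll":[0.1,0.1,0.1,0.1,0.1,0.1,0.1,0],"hand":[235,235,235,235,235,235,235,235]}'
python3 -m pendant '{"translation":[[0,1.5,0],[0,1.5,0],[0,1,0],[0,0.5,0],[0,0,0],[0,0,0],[0,0,0],[0,0,0]],"roll":[0.027,0.027,0.02,0.01,0,0,0,0],"hand":[235,235,235,235,235,235,235,235]}'
python3 - <<'E'
from h import *
s=env.state();k=s["ee_pos"][:2]-np.array([557,-217.]);print(np.hypot(*k),np.degrees(np.arctan2(k[1],k[0]))-28.25,s["ee_rot"],s["force"],s["torque"])
E
```

```text
time_s: 6.03
ee_pos: [605.1, -188.5, 92.4]
ee_rot: [179.9, -0.0, 33.1]
force: [-0.9, -2.0, 3.9]
gripper_width: 13.8
gripper_force: 10.0
time_s: 6.7
ee_pos: [607.0, -191.6, 92.5]
ee_rot: [179.9, -0.0, 28.4]
force: [-0.8, -1.9, 4.8]
gripper_width: 13.5
gripper_force: 10.0
56.14464751450779 -1.2987632199424723 [ 1.79937391e+02 -8.53879606e-03  2.84008453e+01] [-0.78228002 -1.92379355  4.83411483] [-0.29488764  0.26337427  0.07039108]
```

No stop felt yet, so I press on gently.

```bash
python3 -m pendant '{"translation":[[0,0.5,0],[0,0.5,0],[0,0.5,0],[0,0.5,0],[0,0,0],[0,0,0],[0,0,0],[0,0,0]],"roll":[0,0,0,0,0,0,0,0],"hand":[235,235,235,235,235,235,235,235]}' 20
python3 - <<'E'
from h import *
print(env.state()["force"])
E
python3 -m pendant '{"translation":[[0,0.5,0],[0,0.5,0],[0,0.5,0],[0,0,0],[0,0,0],[0,0,0],[0,0,0],[0,0,0]],"roll":[0,0,0,0,0,0,0,0],"hand":[235,235,235,235,235,235,235,235]}'
```

```text
time_s: 7.37
ee_pos: [607.6, -192.6, 92.4]
ee_rot: [-180.0, 0.0, 28.4]
force: [-2.6, -0.1, 6.1]
gripper_width: 13.2
gripper_force: 20.0
[-2.56345011 -0.13843334  6.07589923]
time_s: 8.03
ee_pos: [607.8, -193.0, 92.4]
ee_rot: [-179.8, 0.0, 28.4]
force: [-3.4, 3.3, 7.4]
gripper_width: 13.0
gripper_force: 20.0
```

```bash
python3 -m pendant '{"translation":[[0,0.7,0],[0,0.7,0],[0,0.6,0],[0,0,0],[0,0,0],[0,0,0],[0,0,0],[0,0,0]],"roll":[0,0,0,0,0,0,0,0],"hand":[235,235,235,235,235,235,235,235]}'
python3 -m pendant '{"translation":[[0,0.7,0],[0,0.7,0],[0,0.6,0],[0,0,0],[0,0,0],[0,0,0],[0,0,0],[0,0,0]],"roll":[0,0,0,0,0,0,0,0],"hand":[235,235,235,235,235,235,235,235]}'
python3 - <<'E'
from h import *
p=env.grab_frame("scene");cv2.imwrite("pics/s2.png",cv2.resize(p["frame"][180:300,100:260,::-1],(800,600),interpolation=2))
E
```

```text
time_s: 8.7
ee_pos: [607.8, -193.1, 92.4]
ee_rot: [-179.6, 0.0, 28.3]
force: [-4.1, 6.9, 9.9]
gripper_width: 13.3
gripper_force: 20.0
time_s: 9.37
ee_pos: [607.9, -193.1, 92.3]
ee_rot: [-179.4, 0.1, 28.3]
force: [-6.6, 10.0, 10.8]
gripper_width: 13.5
gripper_force: 20.0
```

View pics/s2.png

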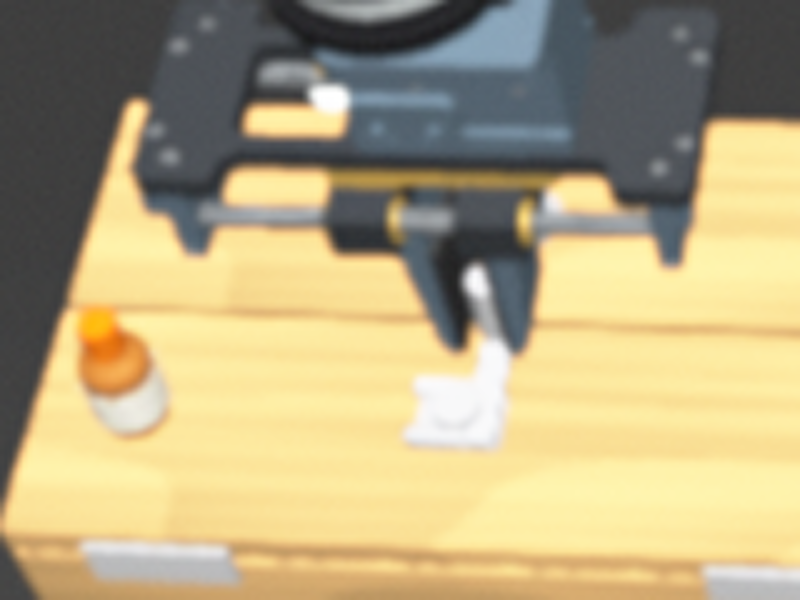

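The tines now straddle the stud at about (455,405) in the crop, and the force rises with no motion, so it is against the stop. I'll let go, lift and check.

```bash
python3 -m pendant '{"translation":[[0,0,0],[0,0,0],[0,0,0],[0,0,0],[0,0,0],[0,0,0],[0,0,0],[0,0,0]],"roll":[0,0,0,0,0,0,0,0],"hand":[120,120,120,120,120,120,120,120]}'
python3 -m pendant '{"translation":[[0,0,-5],[0,0,-10],[0,0,-20],[0,0,-20],[0,0,-20],[0,0,-20],[0,0,-20],[0,0,-10]],"roll":[0,0,0,0,0,0,0,0],"hand":[120,120,120,120,120,120,120,120]}'
python3 -m pendant '{"translation":[[-25,0,0],[-25,0,0],[-25,0,0],[-25,0,0],[-25,0,0],[0,0,0],[0,0,0],[0,0,0]],"roll":[0,0,0,0,0,0,0,0],"hand":[120,120,120,120,120,120,120,120]}'
python3 - <<'E'
from h import *
p=env.grab_frame("wrist");f=p["frame"]
cv2.imwrite("pics/w3.png",f[...,::-1])
for r in env.regions_of(p,"hook_knob")[:2]:
    P=world(p,r["pixels"]);t=P[(P[:,2]>108)&(P[:,2]<118)]
    b=P[(P[:,2]>77)&(P[:,2]<87)]
    d=np.linalg.svd(b[:,:2]-b[:,:2].mean(0))[2][0] if len(b)<3000 else 0
    if len(t): k=t.mean(0)[:2]-np.array([557,-217.]);print(r["score"],r["rect"],t.mean(0),np.hypot(*k),np.degrees(np.arctan2(k[1],k[0]))-28.25,d)
E
```

```text
time_s: 10.08
ee_pos: [610.6, -198.1, 91.8]
ee_rot: [180.0, 0.0, 28.2]
force: [-0.3, -0.3, 0.1]
gripper_width: 48.2
gripper_force: 0.0
time_s: 10.75
ee_pos: [611.8, -198.3, 221.0]
ee_rot: [179.8, -0.2, 28.2]
force: [0.1, -0.0, 1.1]
gripper_width: 48.6
gripper_force: 0.0
time_s: 11.42
ee_pos: [501.0, -257.0, 217.3]
ee_rot: [180.0, -0.1, 28.2]
force: [0.0, -0.0, -0.5]
gripper_width: 48.6
gripper_force: 0.0
0.94 [330.1, 83.6, 46.0, 156.2] [ 607.5065649  -192.83949687  112.63118317] 55.987882699943825 -2.685243852163083 [-0.92447379 -0.38124561]
```

View pics/w3.png

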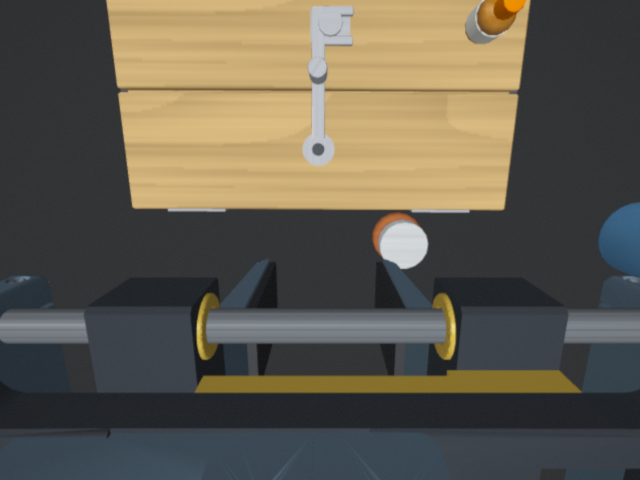

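The bar stands square to the lid seam (pivot (318,149) to tines (331,22)). The stud sits between the tines against the bar, the vial is upright and the robot is clear.

```bash
python3 -c "
from workcell import env
print(env.job_done())"
```

```text
the job is handed in; nothing more can be done
None
```

The long case's hook is swung fully home against its stud and released, the chest's hook was not touched, and the job was handed in after about 11.5 s of robot time; no verdict came back.

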